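# Pack the finished rings and snap the tub shut

## Task

The two silver rings lying in the catch tray of the bowl finisher are done: put both into the small white tub, then set the blue lid on it and press the lid down until it snaps home all round. Do not let go after the snap: finish while still pressing the lid straight down onto the tub with a steady 10 N or so, so that I can run the tape round the rim. Keep the tub standing and leave the tape roll and calipers beside the work where they are.

Things in the scene. Friction and masses are not known exactly. Their poses are not given: they have to be found in the camera images.
- finisher: fixed round machine, dark blue base, cream bowl 181 mm across, 143 mm high, steel catch tray in front. Origin: middle of the tray, on the bench; x points to the bowl (axis at x 163 mm). Tray 130 (x) by 190 mm (y), walls 16 mm high, black rubber floor 5 mm up; a chute hangs over it from x 50 mm back, 65 to 105 mm up. The rings lie in its front half, 60 mm or more apart along y.
- ring_a: silver ring lying flat, 24 x 26 mm outside, band 4 mm high, claw setting 7 mm high at its +y side. Origin on its underside; the middle of the band is 2 mm from it towards +y. It can be pinched across the outside of the band, along its own x, 24 mm wide.
- ring_b: the other silver ring, 22 x 25 mm outside, otherwise as ring_a (24 mm wide along its own x for the fingers, middle of the band 2 mm towards +y).
- tub: loose round white plastic tub, 93 mm across and 55 mm high, open at the top, about 0.23 kg, wall 2.5 mm, floor 3 mm thick. Origin: centre of its underside, z up. Six small sprung bumps stand out round the wall 5 mm below the rim; the lid's bead has to ride over them.
- lid: blue snap lid, 109 mm across, standing on its skirt. Origin: centre of its underside, z up; flat top at z 13 mm with a grip rib 50 mm long (lid x), 14 mm wide (lid y), top at z 33 mm. Fits at any turn. Laid on the tub it rests on the bumps, its origin about 51 mm above the tub's; pressed, the resistance rises to some 7 to 15 N, drops suddenly, and it is home on the rim at 44 to 45 mm.
- lid_grip (a point): point in the middle of the lid's grip rib, 24 mm above the lid's origin (9 mm below the top of the rib); axes as the lid's.
- bench: the workbench that everything stands on; its top is z = 0.
- tape_roll: roll of masking tape lying flat at the left of the work, 104 mm across, 25 mm high; leave it.
- calipers: steel vernier calipers lying flat, 168 mm long (along their y); leave them.

How it is judged:
On the way, in this order (a step that is already met when the one before it is completed fails the run):
1. both rings lie inside the open tub, let go (horizontal distance between each of ring_a, ring_b and tub below 0.044 m and z of ring_a in the frame of tub between 0 and 0.04 m and z of ring_b in the frame of tub between 0 and 0.04 m and contact force between the fingers and ring_a below 0.05 N and contact force between the fingers and ring_b below 0.05 N), for 0.2 s.
2. the lid is snapped home on the tub (horizontal distance between lid and tub below 0.004 m and z of lid in the frame of tub between 0.041 and 0.046 m and angle between the z axis of lid and the z axis of tub, either way round below 0.03 rad), for 0.2 s.
At the end, for the whole second after the job is handed in: Both rings are in the upright tub; the lid is home all round (its origin 41 to 46 mm above the tub's, within 4 mm of centred and 0.03 rad of square); the fingers still press it (over 3 N), so that the tub bears on the bench with over 8 N, 2 to 4 N of it weight (all of step 2 and angle between tub's own z axis and vertical below 0.05 rad and linear speed of tub below 0.02 m/s and contact force between tub and bench above 8 N and contact force between the fingers and lid above 3 N and horizontal distance between each of ring_a, ring_b and tub below 0.044 m and z of ring_a in the frame of tub between 0 and 0.05 m and z of ring_b in the frame of tub between 0 and 0.05 m); the arm keeps its last pose, push and grip.
It fails at once if the tub is tipped over (angle between tub's own z axis and vertical above 0.4 rad).
It fails at once if a bystander (tape roll, calipers) is moved by more than 25 mm (distance of any of tape_roll, calipers from where it was at the start of the episode above 0.025 m).
It also fails if it takes over 70 s, if anything falls off the work surface, if the arm or the gripper's body presses on something with over 40 N, if the wrist force passes 120 N, or if a joint passes its speed limit or range.

## Robot

A 7-joint arm with a two-finger parallel gripper is mounted at the origin on a cart in front of the work surface, level with it; the furniture and walls round the work are solid. World frame = base frame: x ahead of the robot, y to its left, z up, the work surface at z = 0. Lengths are in m, angles in rad, forces in N, time in s.
With the tool pointing down it reaches from about 0.425 to 0.975 m from the base axis. Payload 16.7 kg.
Tool frame: the origin (TCP) lies where the fingers leave the gripper's body, on its centre line; the fingertips stand 73 mm ahead of it and the grasp point (between the pads) lies 54 mm ahead of it (bot.grasp_offset is the z of the grasp point in the tool frame, in m); z points along the fingers, y is the line along which they close (so a half turn about z gives the same grasp; the last joint's range is limited). The gripper opens to 85 mm and grips with 20 to 120 N. Pads are 22 mm wide; open, the fingers measure 114 mm over their backs; the gripper's body (76 mm by 85 mm) begins 54 mm behind the grasp point. The pads swing forward as they close: fully open they stand 13 mm farther back than shut.
Start: joints at [0.992, 0.426, 0.074, 1.606, -0.034, 1.111, -0.067], TCP at [0.281, -0.614, 0.304] pointing down, gripper open.
Joint ranges: [-2.85, 2.85], [-0.5, 2.14], [-1.23, 1.37], [0.21, 2.46], [-1.02, 4.16], [0.16, 2.05], [-2.73, 2.73]. Speed limits (rad/s): [1.89, 1.89, 2.39, 2.39, 3.01, 3.01, 3.01].

## Interface

Orientations are given as a unit quaternion [w, x, y, z].
In Python, from workcell import readout, viewer, bot, recognise, regions_of gives the robot as it stands. The module is installed in compiled form; this text tells all that it offers.
- The arm moves only by the tool send_rows, never from a script. Its argument "plan" is text: rows parted by semicolons, each of 7 numbers parted by spaces: the shift along the tool's x, y, z normalised to -1 to 1, where 1 is 40 cm, then the turn, a rotation vector about the tool's x, y, z normalised to -1 to 1, where 1 is 30 degrees, then the closure, from -1 (fully open) to 1 (shut). A call has 1 to 20 rows; each row is the pose to reach, as a shift and turn from the pose commanded when the call began, along the tool's axes at that moment; what a row does not reach only later rows make up. A row lasts 1/8 s, in which the tool goes at most 62.5 mm and 10.7 degrees, less where a joint would pass 70% of its speed; a pose out of reach is approached as far as the arm can. A call with a number of a shift or a turn outside -1 to 1 is refused whole. A call with a gripper value outside its range is refused whole. The fingers move at their own pace and stop on an object; "grip_force" is the grip in N (left out, the last holds). Time passes only in rows, so rows that repeat a pose let the fingers close. It gives the time, the measured TCP pose, the force, the opening and the grip force at its end, in the units of the state.
- readout.state(): the state, without advancing time (a new reading comes with each control period).
- viewer.grab_frame(name): name is "side" or "top" or "wrist"; returns (picture, depth): 480x640x3 uint8, blue, green, red; 480x640 float32, m along the optical axis (not along the pixel's ray), 0 where there is no reading.
- viewer.camera_params(name): a dict with "fovy" (degrees; the focal length in pixels is half the picture's height over the tangent of half this angle, whatever the lens; pixels are square), "cx", "cy" (the principal point, pixels), "rvec" (rotation vector, rad) and "tvec" (3), from world to camera coordinates, as OpenCV has them; the wrist camera has in their place "hand_eye" (4x4, takes a point from camera to tool coordinates, whose origin is the TCP and whose axes are the flange's). Camera axes: x right, y down, z forward; pixel columns grow to the right and rows downward; lengths in m; the calibration is good to about 2 mm. A picture is of the moment at which its call begins: read the wrist's pose just before it. camera_params takes no time and is no camera call.
- bot.finish_job(): hands the job in; it is judged then, once.
Trained networks look in the newest picture that a camera, given by its name, has taken for a name from the list of things; names that differ only in an ending like _2 or _b are one class to them, and where a whole thing is asked for, a point or a joint stands for the part that bears it (a point fixed in the world has none). Each returns a list of dicts, best first, with "conf" (0 to 1); they miss things now and then, are a little off and sometimes report something else, mostly with a low value. They report only what shows in the picture. A call takes as long as a camera call.
- recognise(camera, query): "position" ([row, column] as shares, 0 to 1, of the picture: columns of its width, rows of its height, amid what is visible of it).
- regions_of(camera, query): "pixels" (480x640 bool, what is visible of it) and "position" ([row, column] as shares, 0 to 1, of the picture: columns of its width, rows of its height, amid what is visible of it).
The state is a dict: "time": time; "joint_positions": joint angles; "qd": joint speeds; "joint_efforts": joint torques, N m; "tool_pos": TCP position; "ee_rot": TCP orientation; "ft_force": force on the tool from outside, world axes, zero at the start; "ft_torque": the same for the moment, N m; "opening": finger opening in m; "finger_force": force on a finger pad.
Only numpy, scipy, OpenCV 4.12 (cv2) and the standard library are available. Lean on these libraries where they do the work, as an engineer would, in place of code of your own. Each camera call takes 0.05 s, during which the arm holds its last target. There are 200 camera calls.

## Working session

There is one attempt and no reset: what is moved stays moved. The work goes in short steps, Python scripts to look and compute and a tool call to move; the robot and the scene stay as the last step left them, time stands still between calls to the robot, and variables do not carry over. Pictures are saved under pics/ and viewed, at most 10 in all, crops included, and the job is handed in when it is done.

Besides the shell and the picture viewer there is one more tool, called after "Call:" as a command line: name --argument value ..., lists and objects as JSON in quotes. send_rows: Moves the arm, as the interface text tells. Its arguments: {"type":"object","properties":{"plan":{"type":"string"},"grip_force":{"type":"number"}},"required":["plan"]}

```bash
mkdir -p pics; ls
cat > h.py <<'E'
import numpy as np, cv2
from scipy.spatial.transform import Rotation as R
from workcell import readout, viewer, bot, recognise, regions_of
def pose():
    s=readout.state(); q=s["ee_rot"]; return np.array(s["tool_pos"]),R.from_quat([q[1],q[2],q[3],q[0]]).as_matrix()
def cam(name):
    c=viewer.camera_params(name); f=240/np.tan(np.radians(c["fovy"])/2)
    if "hand_eye" in c:
        p,r=pose(); T=np.eye(4);T[:3,:3]=r;T[:3,3]=p; M=T@np.array(c["hand_eye"])
    else:
        M=np.eye(4);r=cv2.Rodrigues(np.array(c["rvec"],float))[0];M[:3,:3]=r.T;M[:3,3]=-r.T@np.array(c["tvec"],float).ravel()
    return f,c["cx"],c["cy"],M
def cloud(d,C):
    f,cx,cy,M=C; v,u=np.mgrid[:480,:640]
    P=np.stack([(u-cx)/f*d,(v-cy)/f*d,d],-1)
    return P@M[:3,:3].T+M[:3,3]
def ray(u,v,C,z):
    f,cx,cy,M=C; d=M[:3,:3]@np.array([(u-cx)/f,(v-cy)/f,1]); o=M[:3,3]; return o+d*(z-o[2])/d[2]
E
cat > look.py <<'E'
from h import *
import sys
print({k:np.round(v,3) for k,v in readout.state().items()})
for n in ["top","side","wrist"]:
    C=cam(n); im,d=viewer.grab_frame(n); cv2.imwrite(f"pics/{n}0.png",im); W=cloud(d,C)
    print(n,viewer.camera_params(n).get("hand_eye"),C[3][:3,3].round(3))
    for q in ["finisher","ring_a","tub","lid","lid_grip","tape_roll","calipers"]:
        for r in regions_of(n,q)[:4]:
            if r["conf"]<.2: continue
            m=r["pixels"]&(d>0); P=W[m]
            print(q,round(r["conf"],2),(np.array(r["position"])*[480,640]).round(),m.sum(),*( [np.median(P,0).round(3),np.percentile(P,2,0).round(3),np.percentile(P,98,0).round(3)] if len(P) else []))
E
python3 look.py
```

```text
pics
{'time': np.float64(0.0), 'joint_positions': array([ 0.991,  0.427,  0.074,  1.607, -0.034,  1.111, -0.067]), 'qd': array([ 0.,  0., -0.,  0., -0., -0., -0.]), 'joint_efforts': array([-1.0000e-03, -9.4982e+01,  3.7610e+00, -4.6352e+01,  1.9000e-02,
        1.0000e-02, -0.0000e+00]), 'tool_pos': array([ 0.281, -0.613,  0.303]), 'ee_rot': array([-0.001,  0.977,  0.213, -0.   ]), 'ft_force': array([ 0.686, -0.486, -0.373]), 'ft_torque': array([ 0.03 ,  0.026, -0.031]), 'finger_force': np.float64(0.0), 'opening': np.float64(0.085)}
top None [ 0.42  -0.055  1.435]
finisher 0.84 [176. 346.] 7999 [ 0.683 -0.116  0.091] [ 0.531 -0.217 -0.002] [ 0.834 -0.03   0.134]
tub 0.64 [271. 391.] 1098 [ 0.434 -0.244  0.003] [ 0.391 -0.283 -0.004] [ 0.478 -0.193  0.057]
tub 0.38 [238. 271.] 654 [0.545 0.108 0.022] [ 0.501  0.064 -0.005] [0.596 0.16  0.029]
lid 0.91 [265. 313.] 1290 [ 0.449 -0.031  0.012] [ 0.401 -0.081  0.001] [0.498 0.019 0.033]
lid_grip 0.58 [266. 316.] 1293 [ 0.449 -0.033  0.012] [ 0.401 -0.081  0.001] [0.498 0.016 0.033]
lid_grip 0.58 [175. 346.] 7865 [ 0.682 -0.116  0.092] [ 0
[... 933 characters left out ...]
93  0.056]
tape_roll 0.86 [109. 344.] 719 [0.553 0.109 0.022] [0.506 0.064 0.001] [0.599 0.162 0.028]
tape_roll 0.36 [187. 345.] 8641 [ 0.706 -0.124  0.099] [ 0.529 -0.216  0.002] [ 0.825 -0.026  0.135]
calipers 0.71 [249. 260.] 524 [ 0.601 -0.333  0.006] [ 0.566 -0.444  0.   ] [ 0.618 -0.287  0.01 ]
wrist [[-3.73924236e-04 -9.49876216e-01 -3.12626028e-01  7.98461230e-02]
 [ 9.99999776e-01 -5.28544336e-04  4.09842846e-04 -5.21163782e-04]
 [-5.54536688e-04 -3.12625805e-01  9.49876202e-01 -7.02693553e-02]
 [ 0.00000000e+00  0.00000000e+00  0.00000000e+00  1.00000000e+00]] [ 0.354 -0.58   0.374]
lid_grip 0.75 [ 53. 265.] 30460 [ 0.358 -0.531 -0.   ] [ 0.321 -0.617 -0.002] [ 0.444 -0.348  0.002]
```

```bash
python3 -c "
import cv2
a=cv2.imread('pics/top0.png')[120:320,200:480];b=cv2.imread('pics/side0.png')[90:290,200:480]
cv2.imwrite('pics/c1.png',cv2.vconcat([cv2.resize(a,(0,0),fx=1.5,fy=1.5),cv2.resize(b,(0,0),fx=1.5,fy=1.5)]) if 0 else cv2.resize(cv2.vconcat([a,b]),(0,0),fx=1.5,fy=1.5))"
```

```text
(no output)
```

View pics/c1.png

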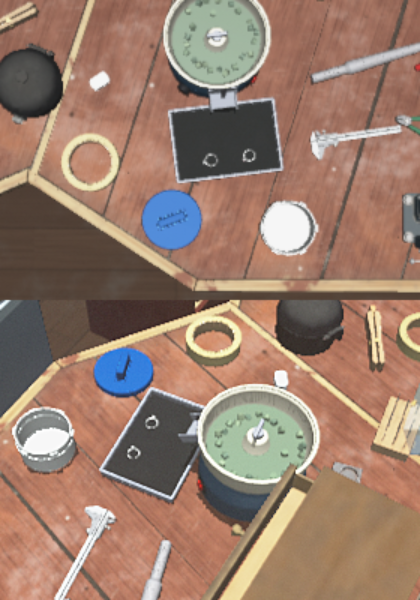

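```bash
cat > a.py <<'E'
from h import *
C=cam("top")
for u,v in [(340,226.7),(366,224)]: print(ray(u,v,C,.007).round(3))
print([ray(200+x/1.5,120+y/1.5,C,.016).round(3)[:2] for x,y in [(169,107),(274,98),(283,171),(177,181)]])
p,r=pose();print(p,r.round(3))
t=np.array([.575,-.11,.25]); print("shift/0.4",(r.T@(t-p)/.4).round(3))
E
python3 a.py
```

```text
[ 0.556 -0.103  0.007]
[ 0.564 -0.173  0.007]
[array([ 0.651, -0.028]), array([ 0.669, -0.218]), array([ 0.536, -0.234]), array([ 0.517, -0.043])]
[ 0.28123006 -0.61360165  0.30389705] [[ 0.909  0.417  0.   ]
 [ 0.417 -0.909  0.   ]
 [ 0.    -0.    -1.   ]]
shift/0.4 [ 1.192 -0.839  0.135]
```

Call:
send_rows --plan "0.6 -0.4 0 0 0 0.3 -1;0.6 -0.4 0 0 0 0.3 -1;0.6 -0.4 0 0 0 0.3 -1;0.6 -0.4 0 0 0 0.3 -1;0.6 -0.4 0 0 0 0.3 -1"

```text
time: 1.82
tool_pos: [0.4344, -0.3653, 0.3042]
ee_rot: [-0.0, 0.991, 0.137, 0.0]
ft_force: [0.7, -0.3, 0.1]
opening: 0.0856
finger_force: 0.0
```

```bash
cat > go.py <<'E'
from h import *
import sys
t=np.array(list(map(float,sys.argv[1:4]))); p,r=pose(); s=readout.state()
print(round(s["time"],2),p.round(4),"yaw",np.degrees(np.arctan2(r[1,0],r[0,0])).round(2),"z",r[:,2].round(4),"F",np.round(s["ft_force"],1),"open",round(s["opening"],4),np.round(s["joint_positions"],2)[[0,6]])
print("shift",(r.T@(t-p)/.4).round(4))
if len(sys.argv)>4: print("turn",round(-((float(sys.argv[4])-np.degrees(np.arctan2(r[1,0],r[0,0]))+180)%360-180)/30,3))
E
python3 go.py .585 -.138 .25 6.4
```

```text
1.82 [ 0.4344 -0.3653  0.3042] yaw 15.78 z [ 7.e-04  2.e-04 -1.e+00] F [ 0.7 -0.3  0.1] open 0.0856 [ 0.6  -0.71]
shift [ 0.5168 -0.4444  0.1359]
turn 0.313
```

Call:
send_rows --plan "0.52 -0.445 0.135 0 0 0.31 -1;0.52 -0.445 0.135 0 0 0.31 -1;0.52 -0.445 0.135 0 0 0.31 -1;0.52 -0.445 0.135 0 0 0.31 -1;0.52 -0.445 0.135 0 0 0.31 -1;0.52 -0.445 0.135 0 0 0.31 -1;0.52 -0.445 0.135 0 0 0.31 -1"

```text
time: 2.7
tool_pos: [0.5849, -0.1414, 0.25]
ee_rot: [0.0, 0.998, 0.055, -0.0]
ft_force: [-0.1, -0.2, 0.1]
opening: 0.0854
finger_force: 0.0
```

```bash
cat > rings.py <<'E'
from h import *
import sys
C=cam("wrist"); im,d=viewer.grab_frame("wrist"); cv2.imwrite(f"pics/{sys.argv[1]}.png",im); W=cloud(d,C)
np.savez(sys.argv[1],W=W,d=d,M=C[3],f=C[0],cx=C[1],cy=C[2])
for q in ["ring_a","finisher"]:
  for r in regions_of("wrist",q)[:5]:
    m=r["pixels"]&(d>0); P=W[m]; print(q,round(r["conf"],2),(np.array(r["position"])*[480,640]).round(),m.sum(),np.median(P,0).round(4),np.percentile(P,2,0).round(4),np.percentile(P,98,0).round(4))
E
python3 go.py .585 -.138 .25 6.4; python3 rings.py w1
```

```text
2.7 [ 0.5849 -0.1414  0.25  ] yaw 6.29 z [-2.e-04 -3.e-04 -1.e+00] F [-0.1 -0.2  0.1] open 0.0854 [ 0.22 -1.37]
shift [ 0.0013 -0.0084 -0.0001]
turn -0.004
ring_a 0.73 [245. 257.] 201 [ 0.5511 -0.0958  0.0099] [ 0.5447 -0.1121  0.0054] [ 0.565  -0.0897  0.0121]
ring_a 0.72 [244. 344.] 149 [ 0.5613 -0.1649  0.01  ] [ 0.5551 -0.1732  0.0059] [ 0.5746 -0.1614  0.0121]
ring_a 0.3 [401. 401.] 9641 [ 0.4155 -0.2354  0.0224] [ 0.3889 -0.2785  0.0026] [ 0.48   -0.1927  0.0555]
ring_a 0.19 [221.  33.] 4773 [0.5586 0.0741 0.0232] [0.5059 0.0622 0.0008] [0.5973 0.1063 0.0259]
finisher 0.62 [142. 295.] 70013 [ 0.6381 -0.1218  0.0131] [ 0.5264 -0.2204  0.0041] [ 0.7101 -0.0369  0.1345]
```

View pics/w1.png

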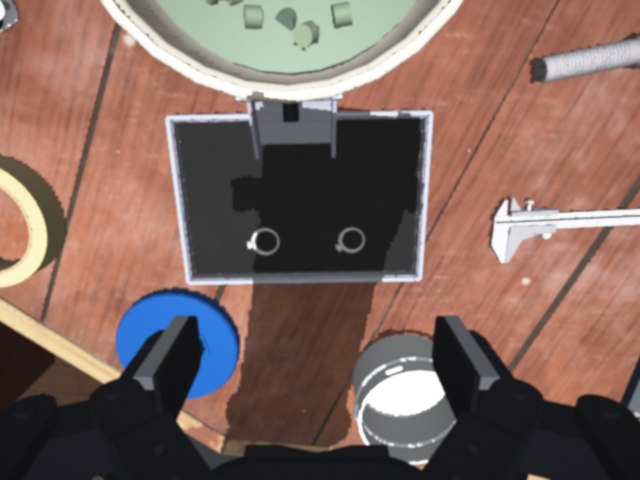

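Call:
send_rows --plan "-0.06 -0.02 0.25 0 0 0 -1;-0.06 -0.02 0.25 0 0 0 -1;-0.06 -0.02 0.25 0 0 0 -1;-0.06 -0.02 0.25 0 0 0 -1"

```text
time: 3.35
tool_pos: [0.5615, -0.136, 0.1516]
ee_rot: [0.0, 0.998, 0.055, 0.001]
ft_force: [0.6, 0.1, 0.3]
opening: 0.0853
finger_force: 0.0
```

```bash
python3 go.py .56 -.135 .15 6.4; python3 rings.py w2
python3 - <<'E'
import cv2
im=cv2.imread('pics/w2.png'); cv2.imwrite('pics/w2c.png',cv2.resize(im[150:350,120:520],(800,400),interpolation=cv2.INTER_CUBIC))
E
```

```text
3.35 [ 0.5615 -0.136   0.1516] yaw 6.28 z [ 2.e-03 -3.e-04 -1.e+00] F [0.6 0.1 0.3] open 0.0853 [ 0.21 -1.4 ]
shift [-0.0035 -0.0029  0.0041]
turn -0.004
ring_a 0.66 [265. 371.] 529 [ 0.56   -0.1681  0.0096] [ 0.5532 -0.1821  0.0052] [ 0.5745 -0.1609  0.0117]
ring_a 0.58 [262. 245.] 389 [ 0.5534 -0.096   0.0097] [ 0.5453 -0.1087  0.0057] [ 0.5666 -0.0899  0.0122]
finisher 0.97 [168. 305.] 105413 [ 0.6088 -0.1259  0.0057] [ 0.5248 -0.2228  0.004 ] [ 0.6663 -0.034   0.1037]
```

View pics/w2c.png

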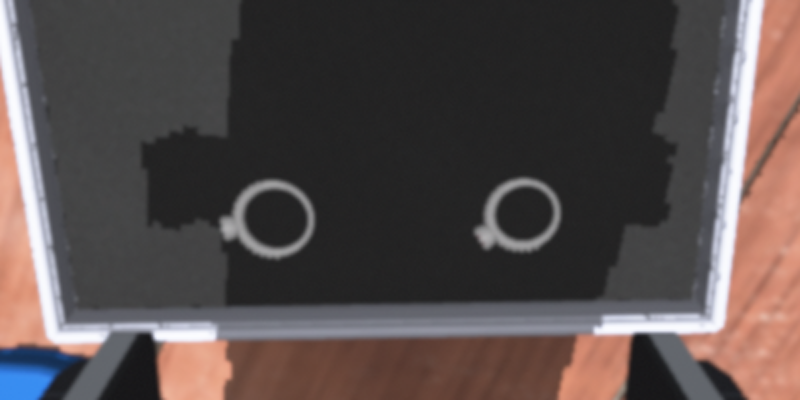

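```bash
cat > fit.py <<'E'
from h import *
def ld(n):
    D=np.load(n+".npz"); return cv2.imread(f"pics/{n}.png",0),D["W"],(float(D["f"]),float(D["cx"]),float(D["cy"]),D["M"])
for n,bx in [("w1",[(240,225,285,258),(328,222,372,256)]),("w2",[(225,232,283,285),(350,232,405,285)])]:
    g,W,C=ld(n)
    for x0,y0,x1,y1 in bx:
        s=g[y0:y1,x0:x1]; th,m=cv2.threshold(s,0,255,cv2.THRESH_OTSU)
        c=max(cv2.findContours(m,cv2.RETR_EXTERNAL,cv2.CHAIN_APPROX_NONE)[0],key=len)[:,0]+[x0,y0]
        # world at band top
        P=np.array([ray(u,v,C,.0085)[:2] for u,v in c])
        ctr=P.mean(0)
        for _ in range(8):   # circle fit w/o claw
            A=np.c_[2*P,np.ones(len(P))]; w=np.ones(len(P),bool)
            rr=np.linalg.norm(P-ctr,axis=1); w=rr<np.median(rr)+.0012
            x=np.linalg.lstsq(A[w],(P[w]**2).sum(1),rcond=None)[0]; ctr=x[:2]; R0=np.sqrt(x[2]+ctr@ctr)
        rr=np.linalg.norm(P-ctr,axis=1); k=rr>R0+.002; cl=P[k].mean(0)-ctr
        zz=W[y0:y1,x0:x1][m>0][:,2]
        print(n,th,ctr.round(4),"R",R0.round(4),"claw",cl.round(4),np.degrees(np.arctan2(cl[1],cl[0])).round(1),rr.max().round(4),"z",np.percentile(zz,[10,50,95]).round(4))
g,W,C=ld("w2")
for u in (257,381):
    col=W[262:330,u]; i=np.where((col[:,2]>.008))[0]; j=i[i>20][0]; print("wall inner",[ (col[k]).round(4) for k in range(j-2,j+22,3)])
E
python3 fit.py
```

```text
w1 128.0 [ 0.5524 -0.0923] R 0.0043 claw [ 0.009 -0.002] -12.5 0.0118 z [0.0055 0.0099 0.0117]
w1 66.0 [ 0.5645 -0.172 ] R 0.0108 claw [-0.0088  0.0105] 129.9 0.0144 z [0.0049 0.0094 0.0114]
w2 86.0 [ 0.5556 -0.1024] R 0.0115 claw [-0.0045  0.0137] 108.2 0.0153 z [0.0055 0.0094 0.0113]
w2 84.0 [ 0.5644 -0.172 ] R 0.0108 claw [-0.0087  0.0105] 129.5 0.0143 z [0.0054 0.0095 0.0114]
wall inner [array([ 0.5372, -0.1037,  0.0056]), array([ 0.5353, -0.1039,  0.0058]), array([ 0.5333, -0.104 ,  0.0056]), array([ 0.5314, -0.1041,  0.0056]), array([ 0.53  , -0.1043,  0.0068]), array([ 0.5272, -0.1043,  0.0052]), array([ 0.5261, -0.1046,  0.0068]), array([ 0.5267, -0.1052,  0.0115])]
wall inner [array([ 0.5354, -0.1774,  0.0056]), array([ 0.5352, -0.1769,  0.0091]), array([ 0.5352, -0.1763,  0.013 ]), array([ 0.5336, -0.1765,  0.0136]), array([ 0.5328, -0.1763,  0.0156]), array([ 0.531 , -0.1766,  0.0158]), array([ 5.204e-01, -1.807e-01, -1.000e-04]), array([ 0.5193, -0.1807,  0.0015])]
```

```bash
python3 go.py .5556 -.1024 .11 -34
```

```text
3.5 [ 0.5616 -0.1358  0.1517] yaw 6.3 z [ 2.9e-03 -5.0e-04 -1.0e+00] F [-0.7 -0.3  0.5] open 0.0856 [ 0.21 -1.4 ]
shift [-0.006  -0.0847  0.1043]
turn 1.343
```

Call:
send_rows --plan "-0.006 -0.085 0.1 0 0 1 0.294;-0.006 -0.085 0.1 0 0 1 0.294;-0.006 -0.085 0.1 0 0 1 0.294;-0.006 -0.085 0.1 0 0 1 0.294;-0.006 -0.085 0.1 0 0 1 0.294"

```text
time: 4.12
tool_pos: [0.5547, -0.1018, 0.1106]
ee_rot: [-0.0, 0.979, -0.203, 0.001]
ft_force: [0.1, 0.3, 0.4]
opening: 0.0302
finger_force: 0.0
```

Call:
send_rows --plan "0 0 0 0 0 0.34 0.294;0 0 0 0 0 0.34 0.294;0 0 0 0 0 0.34 0.294"

```text
time: 4.5
tool_pos: [0.5544, -0.1019, 0.1101]
ee_rot: [-0.0, 0.957, -0.289, 0.0]
ft_force: [-0.5, -0.7, 0.3]
opening: 0.03
finger_force: 0.0
```

```bash
python3 go.py .5556 -.1024 .08 -34
```

```text
4.5 [ 0.5544 -0.1019  0.1101] yaw -33.59 z [ 2.e-04  0.e+00 -1.e+00] F [-0.5 -0.7  0.3] open 0.03 [ 0.02 -2.05]
shift [ 0.0033 -0.0006  0.0752]
turn 0.014
```

Call:
send_rows --plan "0.003 0 0.04 0 0 0 0.294;0.003 0 0.066 0 0 0 0.294;0.003 0 0.072 0 0 0 0.294;0.003 0 0.074 0 0 0 0.294;0.003 0 0.074 0 0 0 0.294"

```text
time: 5.12
tool_pos: [0.5554, -0.1025, 0.0805]
ee_rot: [-0.0, 0.957, -0.291, 0.0]
ft_force: [-0.7, 0.1, 0.6]
opening: 0.0298
finger_force: 0.0
```

```bash
python3 go.py .5556 -.1024 .078 -34; python3 rings.py w3
python3 - <<'E'
import cv2
im=cv2.imread('pics/w3.png'); cv2.imwrite('pics/w3c.png',im[120:480,60:580])
E
```

```text
5.12 [ 0.5554 -0.1025  0.0805] yaw -33.87 z [ 3.e-04  0.e+00 -1.e+00] F [-0.7  0.1  0.6] open 0.0298 [ 0.02 -2.05]
shift [ 0.0003 -0.0005  0.0062]
turn 0.004
ring_a 0.69 [223. 452.] 1210 [ 0.561  -0.1678  0.0097] [ 0.5547 -0.1817  0.0079] [ 0.5746 -0.1607  0.0121]
ring_a 0.57 [330. 307.] 1024 [ 0.5538 -0.0976  0.0095] [ 0.5447 -0.113   0.005 ] [ 0.5665 -0.0893  0.0119]
finisher 0.7 [163. 295.] 198683 [ 0.6055 -0.1291  0.0056] [ 0.5271 -0.2241  0.0041] [ 0.6552 -0.0336  0.0813]
```

View pics/w3c.png

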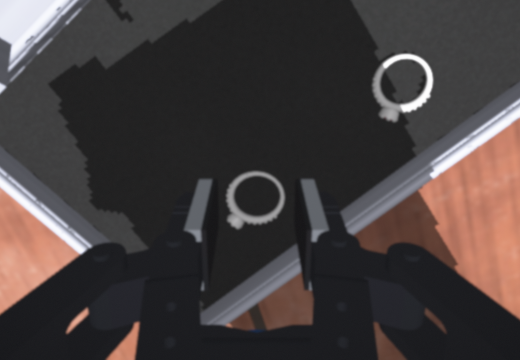

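Call:
send_rows --plan "0 0 0.003 0 0 0 0.294;0 0 0.005 0 0 0 0.294;0 0 0.005 0 0 0 0.294"

```text
time: 5.65
tool_pos: [0.5552, -0.1025, 0.0783]
ee_rot: [-0.0, 0.957, -0.291, -0.0]
ft_force: [-0.8, 0.8, -0.2]
opening: 0.0304
finger_force: 0.0
```

Call:
send_rows --plan "0 0 0.003 0 0 0 0.294;0 0 0.003 0 0 0 0.294"

```text
time: 5.9
tool_pos: [0.5553, -0.1026, 0.0773]
ee_rot: [-0.0, 0.957, -0.291, 0.0]
ft_force: [-0.8, 0.3, 4.2]
opening: 0.0299
finger_force: 1.9
```

Call:
send_rows --plan "0 0 -0.003 0 0 0 0.294;0 0 -0.003 0 0 0 0.5;0 0 -0.003 0 0 0 0.6;0 0 -0.003 0 0 0 0.6;0 0 -0.003 0 0 0 0.6" --grip_force 20

```text
time: 6.52
tool_pos: [0.5553, -0.1025, 0.0784]
ee_rot: [-0.0, 0.957, -0.291, 0.0]
ft_force: [-1.4, -0.0, 3.2]
opening: 0.0228
finger_force: 19.5
```

```bash
python3 go.py .4345 -.2385 .168 -34; python3 go.py .5644 -.172 .168 -24|tail -2
```

```text
6.53 [ 0.5553 -0.1025  0.0784] yaw -33.88 z [ 0.  0. -1.] F [-1.4 -0.   3.2] open 0.0228 [ 0.02 -2.05]
shift [-0.0612  0.4505 -0.2241]
turn 0.004
shift [ 0.1157  0.1314 -0.2241]
turn -0.329
```

Call:
send_rows --plan "0 0 -0.08 0 0 0 0.6;0 0 -0.2 0 0 0 0.6;-0.01 0.08 -0.224 0 0 0 0.6;-0.06 0.45 -0.224 0 0 0 0.6;-0.06 0.45 -0.224 0 0 0 0.6;-0.06 0.45 -0.224 0 0 0 0.6;-0.06 0.45 -0.224 0 0 0 0.6"

```text
time: 7.4
tool_pos: [0.4336, -0.2401, 0.168]
ee_rot: [0.0, 0.956, -0.293, -0.0]
ft_force: [0.3, 0.0, 0.4]
opening: 0.0223
finger_force: 19.6
```

```bash
python3 go.py .4345 -.2385 .105
cat > tub.py <<'E'
from h import *
def circ(P):
    for _ in range(5):
        A=np.c_[2*P,np.ones(len(P))]; x=np.linalg.lstsq(A,(P**2).sum(1),rcond=None)[0]; c=x[:2]; R0=np.sqrt(x[2]+c@c)
        e=abs(np.linalg.norm(P-c,axis=1)-R0); P=P[e<max(.002,2*np.median(e))]
    return c,R0,len(P)
for n in ["top","side"]:
    C=cam(n); im,d=viewer.grab_frame(n); W=cloud(d,C)
    for q,zl,zh in [("tub",.050,.058),("lid",.009,.016)]:
        for r in regions_of(n,q)[:1]:
            P=W[r["pixels"]&(d>0)]; Q=P[(P[:,2]>zl)&(P[:,2]<zh)][:,:2]
            h=cv2.convexHull(Q.astype(np.float32))[:,0]
            print(n,q,r["conf"],len(Q),"all",circ(Q),"hull",circ(h.astype(float)))
            if q=="lid":
                Rb=P[P[:,2]>.025]; 
                if len(Rb)>4: print("rib",len(Rb),Rb.mean(0).round(4),cv2.minAreaRect((Rb[:,:2]*1000).astype(np.float32)))
E
python3 tub.py
```

```text
7.4 [ 0.4336 -0.2401  0.168 ] yaw -34.07 z [-3.e-04 -2.e-04 -1.e+00] F [0.3 0.  0.4] open 0.0223 [ 0.28 -1.74]
shift [-0.0004 -0.0046  0.1574]
top tub 0.64 26 all (array([0.33695581, 0.12555184]), np.float64(0.6353461668684699), 6) hull (array([0.33113478, 0.13243598]), np.float64(0.6417361369891288), 6)
top lid 0.55 817 all (array([ 0.44781416, -0.03267337]), np.float64(0.04430171927565724), 509) hull (array([ 0.44865118, -0.03230744]), np.float64(0.05307591399759485), 35)
rib 96 [ 0.4486 -0.0324  0.0313] ((448.5201416015625, -32.387325286865234), (13.56932544708252, 48.76034164428711), 21.31315803527832)
side tub 0.73 158 all (array([ 0.43423451, -0.23813387]), np.float64(0.04512107420196688), 122) hull (array([ 0.43420809, -0.23853378]), np.float64(0.04770284852295979), 24)
side lid 0.81 783 all (array([ 0.44929313, -0.03299369]), np.float64(0.04470140792187734), 500) hull (array([ 0.44829755, -0.03246872]), np.float64(0.053673471066610724), 27)
rib 85 [ 0.4495 -0.0339  0.0324] ((448.68365478515625, -32.532615661621094), (13.65064811706543, 51.05812454223633), 21.703168869018555)
```

Call:
send_rows --plan "0 -0.004 0.12 0 0 0 0.6;0 -0.004 0.1825 0 0 0 0.6;0 -0.004 0.1825 0 0 0 0.6;0 -0.004 0.1825 0 0 0 0.24;0 -0.004 0.1825 0 0 0 0.24;0 -0.004 0.1825 0 0 0 0.24;0 -0.004 0.05 0 0 0 0.24;0 -0.004 0 0 0 0 0.24;0 -0.004 0 0 0 0 0.24"

```text
time: 8.82
tool_pos: [0.4367, -0.2376, 0.1697]
ee_rot: [0.0, 0.957, -0.291, 0.002]
ft_force: [-0.3, 0.1, 0.6]
opening: 0.032
finger_force: 0.0
```

```bash
python3 go.py .5644 -.172 .168 -24;  python3 - <<'E'
from h import *
C=cam("wrist"); im,d=viewer.grab_frame("wrist"); cv2.imwrite("pics/w4.png",im)
E
```

```text
8.82 [ 0.4367 -0.2376  0.1697] yaw -33.88 z [ 0.0035 -0.0011 -1.    ] F [-0.3  0.1  0.6] open 0.032 [ 0.27 -1.74]
shift [ 0.1736 -0.3142  0.0053]
turn -0.329
```

View pics/w4.png

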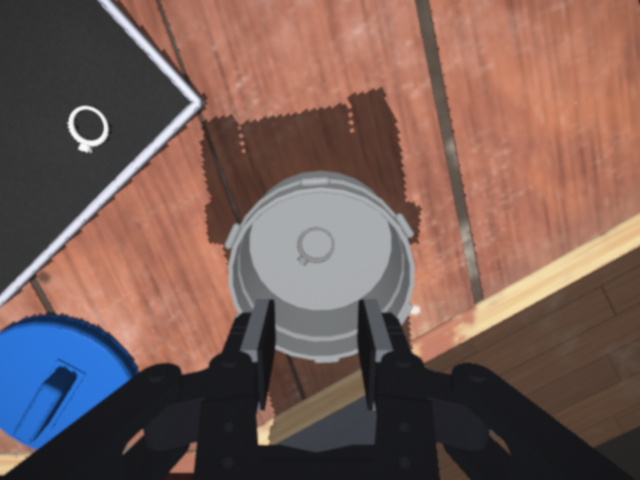

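Call:
send_rows --plan "0.174 -0.314 0 0 0 -0.33 0.294;0.174 -0.314 0.03 0 0 -0.33 0.294;0.174 -0.314 0.1 0 0 -0.33 0.294;0.174 -0.314 0.15 0 0 -0.33 0.294;0.174 -0.314 0.15 0 0 -0.33 0.294;0.174 -0.314 0.15 0 0 -0.33 0.294"

```text
time: 9.62
tool_pos: [0.5635, -0.1721, 0.1081]
ee_rot: [0.0, 0.978, -0.208, -0.0]
ft_force: [1.0, 0.4, 0.3]
opening: 0.0301
finger_force: 0.0
```

```bash
python3 go.py .5644 -.172 .079 -24
```

```text
9.62 [ 0.5635 -0.1721  0.1081] yaw -24.01 z [-3.e-04 -0.e+00 -1.e+00] F [1.  0.4 0.3] open 0.0301 [ 0.15 -1.77]
shift [ 0.002  -0.0012  0.0728]
turn -0.0
```

Call:
send_rows --plan "0.002 0 0.05 0 0 0 0.294;0.002 0 0.068 0 0 0 0.294;0.002 0 0.073 0 0 0 0.294;0.002 0 0.073 0 0 0 0.294;0.002 0 0.073 0 0 0 0.5;0.002 0 0.073 0 0 0 0.6;0.002 0 0.073 0 0 0 0.6;0.002 0 0.073 0 0 0 0.6"

```text
time: 10.62
tool_pos: [0.5646, -0.1721, 0.0789]
ee_rot: [-0.0, 0.978, -0.208, 0.0]
ft_force: [0.7, 0.4, 2.6]
opening: 0.0206
finger_force: 19.7
```

```bash
python3 go.py .4343 -.2383 .168 -34
```

```text
10.62 [ 0.5646 -0.1721  0.0789] yaw -23.98 z [ 3.e-04 -0.e+00 -1.e+00] F [0.7 0.4 2.6] open 0.0206 [ 0.15 -1.77]
shift [-0.2303  0.2834 -0.2228]
turn 0.334
```

Call:
send_rows --plan "0 0 -0.08 0 0 0 0.6;0 0 -0.2 0 0 0 0.6;-0.04 0.05 -0.223 0 0 0 0.6;-0.23 0.283 -0.223 0 0 0.33 0.6;-0.23 0.283 -0.223 0 0 0.33 0.6;-0.23 0.283 -0.223 0 0 0.33 0.6;-0.23 0.283 -0.223 0 0 0.33 0.6"

```text
time: 11.5
tool_pos: [0.4342, -0.2382, 0.1679]
ee_rot: [-0.0, 0.957, -0.292, 0.0]
ft_force: [-1.1, 0.6, 0.3]
opening: 0.0206
finger_force: 19.6
```

```bash
python3 go.py .4343 -.2383 .097
```

```text
11.5 [ 0.4342 -0.2382  0.1679] yaw -33.91 z [ 3.e-04  2.e-04 -1.e+00] F [-1.1  0.6  0.3] open 0.0206 [ 0.27 -1.73]
shift [3.000e-04 1.000e-04 1.772e-01]
```

Call:
send_rows --plan "0 0 0.12 0 0 0 0.6;0 0 0.172 0 0 0 0.6;0 0 0.172 0 0 0 0.6;0 0 0.172 0 0 0 0.24;0 0 0.172 0 0 0 0.24;0 0 0.172 0 0 0 0.24;0 0 0.05 0 0 0 0.24;0 0 0 0 0 0 0.24;0 0 0 0 0 0 0.24"

```text
time: 12.62
tool_pos: [0.4351, -0.2385, 0.1697]
ee_rot: [0.0, 0.957, -0.291, 0.002]
ft_force: [0.3, 0.7, -0.1]
opening: 0.0325
finger_force: 0.0
```

```bash
python3 go.py .4488 -.0328 .168 111.5;  python3 - <<'E'
from h import *
C=cam("wrist"); im,d=viewer.grab_frame("wrist"); cv2.imwrite("pics/w5.png",im[150:400,180:460])
E
python3 tub.py
```

```text
12.62 [ 0.4351 -0.2385  0.1697] yaw -33.88 z [ 0.0034 -0.0011 -1.    ] F [ 0.3  0.7 -0.1] open 0.0325 [ 0.27 -1.73]
shift [-0.2583 -0.4459  0.0037]
turn -4.846
top tub 0.77 29 all (array([ 0.43482342, -0.23566759]), np.float64(0.043569475731312333), 26) hull (array([ 0.43558627, -0.23226874]), np.float64(0.04243573066520365), 7)
top lid 0.92 826 all (array([ 0.44790082, -0.03198276]), np.float64(0.04358790181566462), 514) hull (array([ 0.44842577, -0.03228526]), np.float64(0.052351867007157535), 34)
rib 97 [ 0.4487 -0.0326  0.0311] ((448.7218322753906, -32.587196350097656), (13.646652221679688, 49.47934341430664), 21.051511764526367)
side tub 0.66 193 all (array([ 0.43396819, -0.23801809]), np.float64(0.044999074921199575), 150) hull (array([ 0.43567406, -0.23768869]), np.float64(0.048482259150694366), 21)
```

View pics/w5.png

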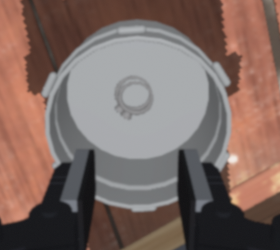

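Call:
send_rows --plan "-0.258 -0.446 0 0 0 -1 0.2;-0.258 -0.446 0 0 0 -1 0.2;-0.258 -0.446 0 0 0 -1 0.2;-0.258 -0.446 0 0 0 -1 0.2;-0.258 -0.446 0 0 0 -1 0.2"

```text
time: 13.6
tool_pos: [0.4481, -0.0312, 0.1676]
ee_rot: [-0.0, 0.999, -0.032, -0.0]
ft_force: [0.3, 0.3, 0.3]
opening: 0.0339
finger_force: 0.0
```

Call:
send_rows --plan "0 0 0 0 0 -1 0.2;0 0 0 0 0 -1 0.2;0 0 0 0 0 -1 0.2"

```text
time: 13.98
tool_pos: [0.4479, -0.0339, 0.1676]
ee_rot: [0.0, 0.974, 0.228, -0.0]
ft_force: [-0.4, 0.6, 0.6]
opening: 0.0341
finger_force: 0.0
```

Call:
send_rows --plan "0 0 0 0 0 -1 0.2;0 0 0 0 0 -1 0.2;0 0 0 0 0 -1 0.2"

```text
time: 14.35
tool_pos: [0.4479, -0.034, 0.1676]
ee_rot: [-0.0, 0.882, 0.472, -0.0]
ft_force: [-0.2, 0.1, 0.0]
opening: 0.034
finger_force: 0.0
```

Call:
send_rows --plan "0 0 0 0 0 -1 0.2;0 0 0 0 0 -1 0.2;0 0 0 0 0 -1 0.2"

```text
time: 14.72
tool_pos: [0.4479, -0.034, 0.1676]
ee_rot: [-0.0, 0.729, 0.684, -0.0]
ft_force: [-0.6, -0.3, -0.2]
opening: 0.034
finger_force: 0.0
```

Call:
send_rows --plan "0 0 0 0 0 -0.84 0.2;0 0 0 0 0 -0.84 0.2;0 0 0 0 0 -0.84 0.2;0 0 0 0 0 -0.84 0.2"

```text
time: 15.22
tool_pos: [0.448, -0.0338, 0.1677]
ee_rot: [-0.0, 0.565, 0.825, -0.0]
ft_force: [0.2, -0.1, -0.1]
opening: 0.034
finger_force: 0.0
```

```bash
python3 go.py .4488 -.0328 .11 111.3
python3 - <<'E'
from h import *
C=cam("wrist"); im,d=viewer.grab_frame("wrist"); W=cloud(d,C); P=W.reshape(-1,3)[(d>0).ravel()]
Q=P[(np.linalg.norm(P[:,:2]-[.4488,-.0328],axis=1)<.06)]
T=Q[(Q[:,2]>.029)&(Q[:,2]<.037)]
print(len(T),T.mean(0).round(4),np.median(Q[(Q[:,2]>.009)&(Q[:,2]<.017)],0).round(4),cv2.minAreaRect((T[:,:2]*1000).astype(np.float32)))
E
```

```text
15.22 [ 0.448  -0.0338  0.1677] yaw 111.18 z [-6.e-04  0.e+00 -1.e+00] F [ 0.2 -0.1 -0.1] open 0.034 [0.33 0.12]
shift [0.0015 0.0029 0.1441]
turn -0.004
2134 [ 0.448  -0.0308  0.0328] [ 0.4448 -0.0261  0.0132] ((448.7071228027344, -32.17219924926758), (13.551229476928711, 49.668663024902344), 20.834070205688477)
```

Call:
send_rows --plan "0.002 0.003 0.1 0 0 0 0.2;0.002 0.003 0.18 0 0 0 0.2;0.002 0.003 0.198 0 0 0 0.2;0.002 0.003 0.2 0 0 0 0.2;0.002 0.003 0.2 0 0 0 0.2"

```text
time: 15.9
tool_pos: [0.4495, -0.0314, 0.0889]
ee_rot: [0.001, 0.564, 0.826, 0.0]
ft_force: [-0.7, -0.4, 0.0]
opening: 0.0343
finger_force: 0.0
```

Call:
send_rows --plan "0 0 0.003 0 0 0 0.2;0 0 0.003 0 0 0 0.2"

```text
time: 16.15
tool_pos: [0.4492, -0.0314, 0.0872]
ee_rot: [0.0, 0.564, 0.826, 0.0]
ft_force: [-0.5, -0.8, -1.1]
opening: 0.0341
finger_force: 0.0
```

Call:
send_rows --plan "0 0 0 0 0 0 0.4;0 0 0 0 0 0 0.6;0 0 0 0 0 0 0.9;0 0 0 0 0 0 0.9;0 0 0 0 0 0 0.9" --grip_force 60

```text
time: 16.77
tool_pos: [0.449, -0.0313, 0.0868]
ee_rot: [0.0, 0.564, 0.826, 0.0]
ft_force: [1.2, -0.7, 3.4]
opening: 0.0123
finger_force: 61.1
```

```bash
python3 go.py .4345 -.2373 .165
```

```text
16.77 [ 0.449  -0.0313  0.0868] yaw 111.32 z [ 2.e-04  1.e-04 -1.e+00] F [ 1.2 -0.7  3.4] open 0.0123 [ 0.26 -0.  ]
shift [-0.4665 -0.221  -0.1955]
```

Call:
send_rows --plan "0 0 -0.05 0 0 0 0.9;0 0 -0.16 0 0 0 0.9;0 0 -0.22 0 0 0 0.9;-0.1 -0.05 -0.22 0 0 0 0.9;-0.466 -0.221 -0.22 0 0 0 0.9;-0.466 -0.221 -0.22 0 0 0 0.9;-0.466 -0.221 -0.22 0 0 0 0.9;-0.466 -0.221 -0.22 0 0 0 0.9;-0.466 -0.221 -0.22 0 0 0 0.9"

```text
time: 17.9
tool_pos: [0.4343, -0.2364, 0.1745]
ee_rot: [-0.0, 0.564, 0.826, 0.0]
ft_force: [-0.0, 0.0, -1.2]
opening: 0.0125
finger_force: 60.6
```

```bash
python3 go.py .4345 -.2373 .165
cat > chk.py <<'E'
from h import *
from tub import circ
p,_=pose(); print(p.round(4))
for n in ["side","top","wrist"]:
    C=cam(n); im,d=viewer.grab_frame(n); cv2.imwrite(f"pics/k_{n}.png",im); W=cloud(d,C)
    for q in ["lid","tub"]:
        for r in regions_of(n,q)[:1]:
            P=W[r["pixels"]&(d>0)]; P=P[np.linalg.norm(P[:,:2]-[.4343,-.2383],axis=1)<.075]
            if len(P)<20: print(n,q,"few");continue
            print(n,q,round(r["conf"],2),len(P),np.percentile(P,[3,97],0).round(3).tolist())
            if q=="lid":
                z=p[2]-.0868+.013; Q=P[abs(P[:,2]-z)<.004]; A=np.linalg.lstsq(np.c_[Q[:,:2]-Q[:,:2].mean(0),np.ones(len(Q))],Q[:,2],rcond=None)[0]
                print(" plane",A.round(4),"exp z",z.round(4)); h=cv2.convexHull(Q[:,:2].astype(np.float32))[:,0].astype(float); print(" hull",circ(h))
E
sed -i 's/^for n in \["top","side"\]:/for n in (["top","side"] if __name__=="__main__" else []):/' tub.py; python3 chk.py
```

```text
17.9 [ 0.4343 -0.2364  0.1745] yaw 111.34 z [-4.e-04  6.e-04 -1.e+00] F [-0.   0.  -1.2] open 0.0125 [0.68 0.58]
shift [-0.0023 -0.0003  0.0237]
[ 0.4343 -0.2364  0.1745]
side lid 0.63 1037 [[0.391, -0.288, 0.09], [0.485, -0.197, 0.119]]
 plane [-0.0022  0.0027  0.1003] exp z 0.1007
 hull (array([ 0.43565343, -0.23816664]), np.float64(0.052954490814530776), 26)
side tub 0.7 607 [[0.406, -0.284, 0.002], [0.48, -0.211, 0.056]]
top lid 0.78 313 [[0.398, -0.214, 0.094], [0.476, -0.186, 0.105]]
 plane [-0.0003 -0.0073  0.0999] exp z 0.1007
 hull (array([ 0.43481352, -0.23382798]), np.float64(0.05088460138437482), 12)
wrist lid 0.61 38101 [[0.387, -0.271, 0.099], [0.478, -0.187, 0.121]]
 plane [ 0.0009 -0.0042  0.1009] exp z 0.1007
 hull (array([ 0.43423766, -0.23653361]), np.float64(0.053481292259068454), 58)
wrist tub 0.58 820 [[0.396, -0.211, 0.003], [0.439, -0.188, 0.052]]
```

Call:
send_rows --plan "-0.0023 0 0.05 0 0 0 0.9;-0.0023 0 0.075 0 0 0 0.9;-0.0023 0 0.085 0 0 0 0.9;-0.0023 0 0.085 0 0 0 0.9"

```text
time: 18.85
tool_pos: [0.4347, -0.2379, 0.1407]
ee_rot: [-0.0, 0.564, 0.826, 0.0]
ft_force: [-0.1, -0.5, -0.7]
opening: 0.0126
finger_force: 60.6
```

Call:
send_rows --plan "0 0 0.004 0 0 0 0.9;0 0 0.008 0 0 0 0.9;0 0 0.008 0 0 0 0.9"

```text
time: 19.23
tool_pos: [0.4349, -0.2381, 0.1379]
ee_rot: [0.0, 0.564, 0.826, -0.0]
ft_force: [-2.0, -0.2, 6.9]
opening: 0.0124
finger_force: 61.7
```

Call:
send_rows --plan "0 0 0.0025 0 0 0 0.9;0 0 0.0025 0 0 0 0.9"

```text
time: 19.48
tool_pos: [0.4351, -0.2382, 0.1374]
ee_rot: [0.001, 0.564, 0.826, -0.0]
ft_force: [-3.2, 1.1, 14.8]
opening: 0.0126
finger_force: 62.9
```

Call:
send_rows --plan "0 0 0.0025 0 0 0 0.9;0 0 0.0025 0 0 0 0.9"

```text
time: 19.73
tool_pos: [0.4353, -0.2383, 0.1366]
ee_rot: [0.001, 0.564, 0.826, -0.0]
ft_force: [-2.2, 0.4, 17.7]
opening: 0.0127
finger_force: 63.9
```

Call:
send_rows --plan "0 0 0.0025 0 0 0 0.9;0 0 0.0025 0 0 0 0.9"

```text
time: 19.98
tool_pos: [0.4353, -0.2384, 0.1354]
ee_rot: [0.001, 0.564, 0.826, -0.0]
ft_force: [-0.5, 0.9, 5.9]
opening: 0.0128
finger_force: 62.2
```

Call:
send_rows --plan "0 0 0.0025 0 0 0 0.9;0 0 0.005 0 0 0 0.9;0 0 0.005 0 0 0 0.9"

```text
time: 20.35
tool_pos: [0.4347, -0.2381, 0.1326]
ee_rot: [0.0, 0.564, 0.826, 0.0]
ft_force: [-1.3, 0.3, 1.0]
opening: 0.0125
finger_force: 61.4
```

Call:
send_rows --plan "0 0 0.0025 0 0 0 0.9;0 0 0.0025 0 0 0 0.9"

```text
time: 20.6
tool_pos: [0.4349, -0.2381, 0.1319]
ee_rot: [0.0, 0.564, 0.826, 0.0]
ft_force: [-2.1, -0.1, 9.5]
opening: 0.0123
finger_force: 62.3
```

Call:
send_rows --plan "0 0 0.0008 0 0 0 0.9;0 0 0.0008 0 0 0 0.9;0 0 0.0008 0 0 0 0.9;0 0 0.0008 0 0 0 0.9"

```text
time: 21.1
tool_pos: [0.4349, -0.2381, 0.1318]
ee_rot: [0.0, 0.564, 0.826, -0.0]
ft_force: [-5.1, 2.2, 15.4]
opening: 0.0123
finger_force: 63.1
```

```bash
python3 go.py .4345 -.2383 .131; python3 chk.py;python3 go.py .4345 -.2383 .131; python3 -c "
import cv2
a=cv2.imread('pics/k_side.png')[120:240,160:320];cv2.imwrite('pics/k.png',cv2.resize(a,(0,0),fx=4,fy=4,interpolation=2))"
```

```text
21.1 [ 0.4349 -0.2381  0.1318] yaw 111.31 z [ 5.e-04 -4.e-04 -1.e+00] F [-5.1  2.2 15.4] open 0.0123 [0.66 0.54]
shift [-0.0002 -0.0011  0.002 ]
[ 0.4349 -0.2381  0.1318]
side lid 0.72 929 [[0.393, -0.289, 0.052], [0.485, -0.201, 0.077]]
 plane [-0.0081  0.0039  0.0576] exp z 0.058
 hull (array([ 0.43657771, -0.24017771]), np.float64(0.05212244423996917), 31)
side tub 0.57 269 [[0.426, -0.284, -0.0], [0.481, -0.22, 0.047]]
top lid 0.67 293 [[0.397, -0.214, 0.051], [0.475, -0.188, 0.062]]
 plane [ 0.003  -0.0171  0.0571] exp z 0.058
 hull (array([ 0.43430062, -0.23487249]), np.float64(0.04975366486457858), 12)
wrist lid 0.79 38711 [[0.387, -0.273, 0.056], [0.479, -0.189, 0.078]]
 plane [-0.0054 -0.0002  0.0582] exp z 0.058
 hull (array([ 0.43444954, -0.23841858]), np.float64(0.053848787232462725), 53)
21.55 [ 0.4349 -0.238   0.1318] yaw 111.31 z [ 4.e-04 -4.e-04 -1.e+00] F [-5.   2.  15.1] open 0.0129 [0.66 0.54]
shift [-0.0002 -0.0011  0.002 ]
```

View pics/k.png

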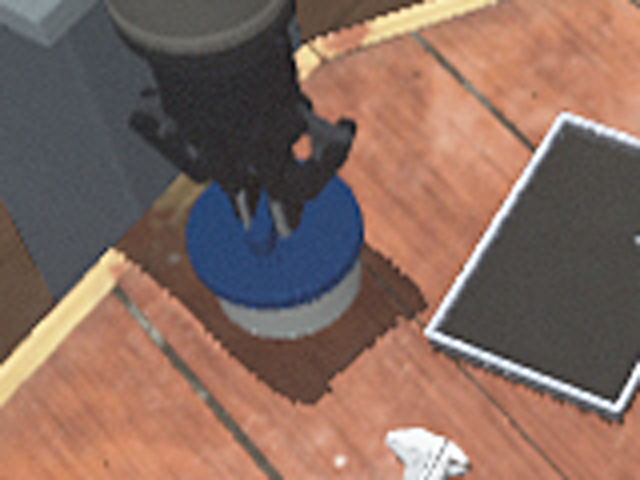

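Call:
send_rows --plan "0.0005 -0.0006 -0.0006 0 0 0 0.9;0.0005 -0.0006 -0.0006 0 0 0 0.9;0.0005 -0.0006 -0.0006 0 0 0 0.9;0.0005 -0.0006 -0.0006 0 0 0 0.9"

```text
time: 22.05
tool_pos: [0.4348, -0.2381, 0.1318]
ee_rot: [0.001, 0.564, 0.826, 0.0]
ft_force: [-1.7, 1.3, 7.0]
opening: 0.0125
finger_force: 62.2
```

Call:
send_rows --plan "0.0001 -0.0001 0.0003 0 0 0 0.9;0.0001 -0.0001 0.0003 0 0 0 0.9;0.0001 -0.0001 0.0003 0 0 0 0.9;0.0001 -0.0001 0.0003 0 0 0 0.9;0.0001 -0.0001 0.0003 0 0 0 0.9;0.0001 -0.0001 0.0003 0 0 0 0.9"

```text
time: 22.8
tool_pos: [0.4348, -0.238, 0.1318]
ee_rot: [0.001, 0.564, 0.826, 0.0]
ft_force: [-1.8, 1.4, 9.8]
opening: 0.0121
finger_force: 62.4
```

```bash
python3 -c "
from workcell import bot
print(bot.finish_job())"
```

```text
the job is handed in; nothing more can be done
None
```

I handed the job in at about 23 s: both rings are in the tub, the lid is snapped home and level, and the gripper is still pressing it straight down with about 10 N. The finish call gave no verdict.

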